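Seat the die block and gauge the gap with the taper blade

TASK

Take the stone die block from its grey rack and plug it fully home into the rectangular socket of the aluminium checking jig, and let go of it. Then lift the taper gauge out of its stand and, holding it upright, slide its blade gently down the gap between the die block and the sprung steel plate until it drags snugly on both and has pushed the plate back about one and a half millimetres, with its tip still clear of the jig's base. Finish while still holding the gauge there at that depth, do not let go, and leave everything else on the bench where it stands.

Things in the scene. Friction and masses are not known exactly. Their poses are not given: they have to be found in the camera images.
- jig: Aluminium checking jig, a block 90 (x) x 160 (y) x 30 mm high, fixed to the bench. Origin: centre of its underside, z up. The socket lies towards its -y end; the sprung plate and its dark bracket stand on it towards the +y end.
- socket (a point): Centre of the socket's mouth on the jig's top face (30 mm above the bench), at (0, -30) mm from the jig's origin. The hole is 19.5 mm (jig x) by 25.5 mm (jig y), 26 mm deep, chamfered. The die fits either way round (half turn), its x along the jig's x; seated, its stone underside lies on the jig's top.
- die: Pale stone block 36 (x) x 44 (y) x 48 mm high (top 4 mm of its +y, -y faces bevelled 45 deg), on top a tooth stump 18 mm wide, 10 mm high; below a brass plug 18 (x) x 24 (y) mm, 24 mm long (last 4 mm tapered). 0.2-0.35 kg. Origin: centre of the stone underside, where the plug begins; z up. Can be gripped across x. Starts upright in the rack, underside 30 mm above the bench.
- rack: Grey plastic block 80 x 90 x 30 mm high, fixed, in which the die block is parked. Origin: centre of its underside.
- jaw_edge (a point): On the sprung steel plate: middle of the upper end of its flat inner face (looking along jig -y at the die), 74 mm above the bench. Plate 36 mm wide (jig x), 8 mm thick, reaching down to the jig's top; above this point its lip flares away at 45 deg for 5 mm. Gap to the seated die: 2.5 to 4.5 mm, differs each time (the die has about 0.7 mm of play); both flat faces are parallel and end at the same height.
- jaw (a joint): How far the sprung plate has been pushed back along the jig's +y, in m: 0 at rest, at most 0.010. Spring: 1.5 N to start moving, then 1.5 N more per mm.
- gauge: Taper gauge upright in its stand, collar resting on it, tip 6 mm above the bench. Steel blade 18 mm wide (x), 62 mm long, thickness (y) 2 mm at the tip growing evenly to 10 mm; above it a dark collar 30 (x) x 24 (y) x 4 mm, then a black handle 22 (x) x 14 (y) x 40 mm tall. Origin: centre of the tip, z up the blade: collar at z 62-66, handle at 66-106 mm. 60 g.
- stand: White plastic block 80 (x) x 70 (y) x 68 mm high, fixed, with a slot 24 x 16 mm through it in which the gauge stands. Origin: centre of its underside.
- bowl: Bystander: green mixing bowl, 110 mm across. Not part of the job.
- bottle: Bystander: clear bottle, 190 mm tall. Not part of the job.
- jar: Bystander: white jar, 80 mm tall. Not part of the job.
- arch_a: Bystander: yellow stone tooth arch, about 60 mm. Not part of the job.
- arch_b: Bystander: pale stone tooth arch, about 60 mm. Not part of the job.
- former: Bystander: blue ring, 68 mm across. Not part of the job.
- knife: Bystander: plaster spatula lying flat, 190 mm. Not part of the job.
There are look-alikes about, which are no part of the job. What is shaped like the die but orange is not meant. What is shaped like the gauge but green is not meant.

How it is judged (in metres and radians):
On the way, in this order (a step that is already met when the one before it is completed fails the run):
1. the die block is plugged fully home in the socket and let go (z of die in the frame of jig below 0.0325 m and horizontal distance between die and socket below 0.004 m and angle between the x axis of die and the x axis of jig, either way round below 0.12 rad and angle between die's own z axis and vertical below 0.1 rad and contact force between the fingers and die below 0.05 N), for 0.2 s.
2. the gauge is lifted clear of its stand (height (world z) of gauge above 0.075 m and contact force between the fingers and gauge above 1 N), for 0.2 s.
At the end, for the whole second after the job is handed in: Die seated (2.5 mm in height, 4 mm sideways, 0.1 rad); gauge held still by the fingers, upright, its tip 6 mm or more down the gap and off the jig, pressing die and plate with over 0.5 N each, the plate pushed back 0.4 to 3.2 mm; the robot off the die (z of die in the frame of jig below 0.0325 m and horizontal distance between die and socket below 0.004 m and angle between the x axis of die and the x axis of jig, either way round below 0.12 rad and angle between die's own z axis and vertical below 0.1 rad and z of gauge in the frame of jig between 0.0302 and 0.068 m and angle between gauge's own z axis and vertical below 0.12 rad and angle between the y axis of gauge and the y axis of jig, either way round below 0.2 rad and value of joint jaw between 0.0004 and 0.0032 m and contact force between gauge and jaw above 0.5 N and contact force between gauge and die above 0.5 N and contact force between gauge and jig below 0.3 N and contact force between the fingers and gauge above 2 N and contact force between the arm and die below 0.1 N and linear speed of gauge below 0.01 m/s); the arm keeps its last pose, push and grip.
It fails at once if the sprung plate is forced back more than 5 mm (value of joint jaw above 0.005 m).
It fails at once if a bystander is pushed about by more than 30 mm (distance of any of bowl, bottle, jar, arch_a, arch_b, former, knife from where it was at the start of the episode above 0.03 m).
It also fails if it takes over 72 s, if anything falls off the work surface, if the arm or the gripper's body presses on something with over 40 N, if the wrist force passes 120 N, or if a joint passes its speed limit or range.

ROBOT

A 6-joint arm with a two-finger parallel gripper is mounted at the origin on the work surface. World frame = base frame: x ahead of the robot, y to its left, z up, the work surface at z = 0. Lengths are in m, angles in degrees, forces in N, time in s.
With the tool pointing down it reaches from about 0.375 to 0.9 m from the base axis. Payload 3.1 kg.
Tool frame: the origin (TCP) lies between the finger pads; the fingertips stand 11 mm ahead of it and the grasp point (between the pads) lies 8 mm behind it; z points along the fingers, y is the line along which they close (so a half turn about z gives the same grasp; the last joint's range is limited). The gripper opens to 87 mm and grips with 3 to 60 N. Pads are 19 mm wide; open, the fingers measure 117 mm over their backs; the gripper's body (75 mm by 190 mm) begins 51 mm behind the grasp point.
Start: joints at [58.069, 30.224, 82.088, -0, 67.689, -10.227], TCP at [0.231, 0.581, 0.234] pointing down, gripper open.
Joint ranges: [-176.69, 176.69], [-43.24, 126.21], [12.49, 139.97], [-82, 262], [0, 151.66], [-163.58, 163.58]. Speed limits (degrees/s): [159.86, 159.86, 180, 180, 180, 180].

INTERFACE

Orientations are given as a 3x3 rotation matrix whose columns are the frame's x, y, z axes.
In Python, from rig import bot, viewer, workorder, nets gives the robot as it stands. The module is installed in compiled form; this text tells all that it offers.
- The arm moves only by the tool move_arm, never from a script. Its argument "increments" is a list of rows, each a list of 7 numbers: the shift along the tool's x, y, z normalised to -1 to 1, where 1 is 0.3 m, then the turn, a rotation vector about the tool's x, y, z normalised to -1 to 1, where 1 is pi rad, then the opening, from 0 (shut) to 1 (fully open). In form: [[tx, ty, tz, wx, wy, wz, grip], ...]. A call has 1 to 10 rows; each row is the pose to reach, as a shift and turn from the pose commanded when the call began, along the tool's axes at that moment, turning the shorter way round; what a row does not reach only later rows make up. A row lasts 1/12 s, in which the tool goes at most 41.7 mm and 7.16 degrees, less where a joint would pass 70% of its speed; a pose out of reach is approached as far as the arm can. A call with a number of a shift or a turn outside -1 to 1 is refused whole. A call with a gripper value outside its range is refused whole. The fingers move at their own pace and stop on an object; the grip force is fixed at half the most. Time passes only in rows, so rows that repeat a pose let the fingers close. It gives the time, the measured TCP pose, the force, the opening and the grip force at its end, in the units of the state.
- bot.read_state(): the state, without advancing time (a new reading comes with each control period).
- viewer.capture(name): name is "side" or "top"; returns a dict with "image" (480x640x3 uint8, blue, green, red), "K" (3x3 intrinsics, pixels), "eye" and "orientation" of the camera in the world. Camera axes: x right, y up, looking along -z (the intrinsics and any distortion apply to the point x, -y, -z); pixel columns grow to the right and rows downward; lengths in m; the calibration is good to about 2 mm. A picture is of the moment at which its call begins. There is no depth.
- workorder.hand_in(): hands the job in; it is judged then, once.
Trained networks look in the newest picture that a camera, given by its name, has taken for a name from the list of things; names that differ only in an ending like _2 or _b are one class to them, and where a whole thing is asked for, a point or a joint stands for the part that bears it (a point fixed in the world has none). Each returns a list of dicts, best first, with "conf" (0 to 1); they miss things now and then, are a little off and sometimes report something else, mostly with a low value. They report only what shows in the picture. A call takes as long as a camera call. They do not tell look-alikes from the thing itself.
- nets.find_in(camera, thing): "location" ([column, row] in pixels, amid what is visible of it).
The state is a dict: "time_s": time; "joint_positions": joint angles; "qvel": joint speeds; "tau": joint torques, N m; "position": TCP position; "tcp_rot": TCP orientation; "force": force on the tool from outside, world axes, zero at the start; "moment": the same for the moment, N m; "opening": opening from 0.0 (shut) to 1.0 (fully open); "grasp_force": force on a finger pad.
Only numpy, scipy, OpenCV 4.12 (cv2) and the standard library are available. Lean on these libraries where they do the work, as an engineer would, in place of code of your own. Each camera call takes 0.05 s, during which the arm holds its last target. There are 200 camera calls.

## Working session

There is one attempt and no reset: what is moved stays moved. The work goes in short steps, Python scripts to look and compute and a tool call to move; the robot and the scene stay as the last step left them, time stands still between calls to the robot, and variables do not carry over. Pictures are saved under pics/ and viewed, at most 10 in all, crops included, and the job is handed in when it is done.

Besides the shell and the picture viewer there is one more tool, called after ">>>" by a JSON object that holds its "method" and its "body". move_arm: Moves the arm, as the interface text tells. Its arguments: {"type":"object","properties":{"increments":{"type":"array"}},"required":["increments"]}

```bash
mkdir -p pics; cat > h.py <<'E'
import numpy as np, cv2
from rig import bot, viewer, workorder, nets
def ray(c,px):
    K=np.array(c["K"]);R=np.array(c["orientation"]);d=np.linalg.inv(K)@[px[0],px[1],1.]
    d=R@np.array([d[0],-d[1],-d[2]]);return np.array(c["eye"]),d
def atz(c,px,z):
    e,d=ray(c,px);return e+d*(z-e[2])/d[2]
def proj(c,P):
    R=np.array(c["orientation"]);q=R.T@(np.array(P)-np.array(c["eye"]));q=np.array([q[0],-q[1],-q[2]])
    p=np.array(c["K"])@q;return p[:2]/p[2]
E
python3 - <<'E'
from h import *
np.set_printoptions(precision=4,suppress=True)
ims=[]
for n in("top","side"):
    c=viewer.capture(n);cv2.imwrite(f"pics/{n}0.png",c["image"])
    print(n,c["K"],c["eye"],c["orientation"],[k for k in c])
    for t in("jig","socket","die","rack","jaw_edge","gauge","stand"):
        print(t,[(np.round(d["location"],1).tolist(),round(d["conf"],2)) for d in nets.find_in(n,t)])
s=bot.read_state();print(s["position"],s["tcp_rot"],s["force"],s["time_s"],s["opening"])
E
```

```text
top [[483.19     0.     319.5636]
 [  0.     483.19   238.7201]
 [  0.       0.       1.    ]] [0.4563 0.001  1.3041] [[ 0.0178  0.9954 -0.0937]
 [-0.9998  0.0177 -0.0023]
 [-0.0006  0.0937  0.9956]] ['image', 'K', 'eye', 'orientation']
jig [([338.8, 245.1], 0.95)]
socket [([341.4, 247.2], 0.95), ([144.6, 268.2], 0.32)]
die [([217.2, 249.2], 0.59), ([273.7, 313.9], 0.56), ([265.2, 270.9], 0.5)]
rack [([227.3, 255.3], 0.8)]
jaw_edge [([413.4, 259.8], 0.58), ([330.5, 244.0], 0.52), ([144.4, 271.2], 0.31)]
gauge [([407.1, 316.1], 0.81), ([417.3, 264.4], 0.52)]
stand [([413.6, 258.0], 0.63)]
side [[512.3795   0.     326.1676]
 [  0.     512.3795 236.7583]
 [  0.       0.       1.    ]] [-0.1176 -0.7615  0.9732] [[ 0.7529  0.4216 -0.5053]
 [-0.6578  0.5062 -0.5578]
 [ 0.0206  0.7524  0.6584]] ['image', 'K', 'eye', 'orientation']
jig [([337.3, 265.6], 0.63)]
socket [([335.8, 266.1], 0.69)]
die [([254.7, 201.0], 0.91), ([268.8, 229.0], 0.57)]
rack [([255.6, 212.9], 0.77)]
jaw_edge [([330.5, 253.6], 0.46)]
gauge [([381.1, 297.2], 0.52)]
stand [([375.4, 311.9], 0.9)]
[0.2311 0.5807 0.2336] [[-0.9291  0.3698  0.    ]
 [ 0.3698  0.9291  0.    ]
 [ 0.      0.     -1.    ]] [0.0713 0.7263 0.318 ] 0.8 1.0012330882637206
```

View pics/top0.png

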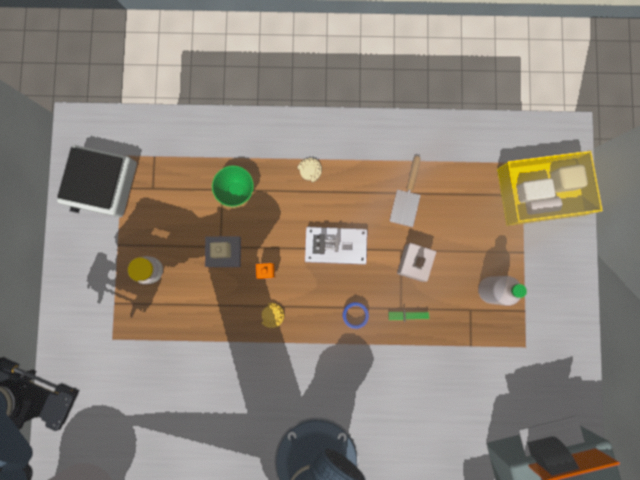

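View pics/side0.png

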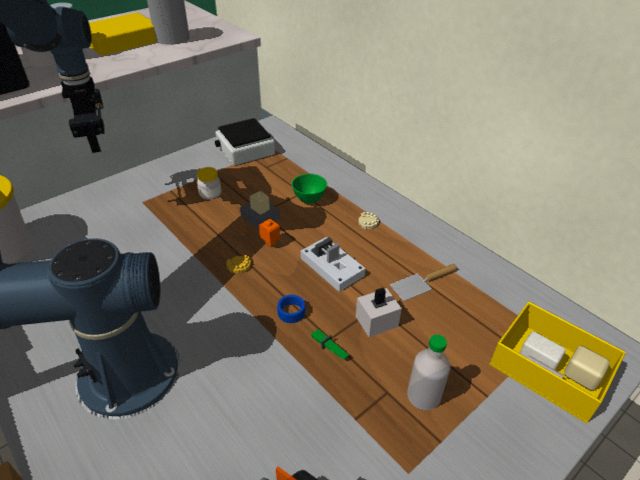

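The top view shows the rack and die at about (222,251), the jig at (337,245) with its plate end to the left, and the stand at (418,262). The orange decoy is at (265,270) and the green one at (408,315). The side view agrees. I'll zoom in for the edges.

```bash
python3 - <<'E'
from h import *
T=cv2.imread("pics/top0.png");S=cv2.imread("pics/side0.png")
def cr(I,x,y,w=66,h=50,f=4):
    p=cv2.resize(I[y-h//2:y+h//2,x-w//2:x+w//2],None,fx=f,fy=f,interpolation=cv2.INTER_CUBIC)
    for i in range(0,w,10):
        cv2.line(p,(i*f,0),(i*f,5),(0,0,255));cv2.putText(p,str(x-w//2+i),(i*f,14),0,.3,(0,0,255))
    for i in range(0,h,10):
        cv2.line(p,(0,i*f),(5,i*f),(0,0,255));cv2.putText(p,str(y-h//2+i),(6,i*f+4),0,.3,(0,0,255))
    return p
a=np.hstack([cr(T,222,251),cr(T,337,245,70),cr(T,418,262,60)])
b=np.hstack([cr(S,260,207),cr(S,333,262,70),cr(S,380,309,60)])
cv2.imwrite("pics/m.png",np.vstack([a,b]))
E
```

```text
(no output)
```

View pics/m.png

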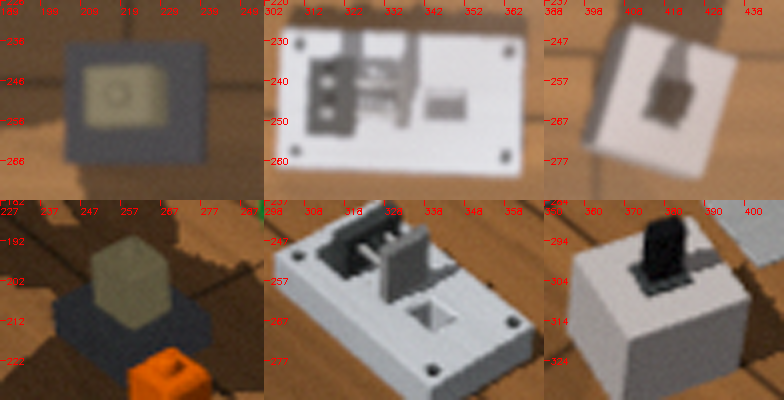

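```bash
cat > fit.py <<'E'
from h import *
from scipy.optimize import least_squares
np.set_printoptions(precision=4,suppress=True)
def fit(c,objs,x0):
    # objs: list of (cam, local pt, px)
    def P(v,l):
        a=v[2];return [v[0]+l[0]*np.cos(a)-l[1]*np.sin(a),v[1]+l[0]*np.sin(a)+l[1]*np.cos(a),l[2]]
    f=lambda v:np.concatenate([proj(c[k],P(v,l))-p for k,l,p in objs])
    r=least_squares(f,x0,loss='soft_l1');return r.x,f(r.x).reshape(-1,2)
def refine(I,p):
    g=cv2.cvtColor(I,cv2.COLOR_BGR2GRAY)
    q=cv2.cornerSubPix(g,np.array([[p]],np.float32),(3,3),(-1,-1),(3,40,.01))[0,0]
    return q if np.linalg.norm(q-p)<2 else np.array(p)
E
python3 - <<'E'
from fit import *
c={n:viewer.capture(n) for n in("top","side")}
def box(hx,hy,z):return [(hx,hy,z),(hx,-hy,z),(-hx,-hy,z),(-hx,hy,z)]
def run(name,L,x0):
    for ref in(0,1):
        for sel in(("top",),("top","side")):
            O=[(k,l,refine(c[k]["image"],p) if ref else np.array(p)) for k,l,p in L if k in sel]
            x,r=fit(c,O,x0);print(name,ref,sel,x[:2],np.degrees(x[2]),"res",r.round(1).tolist())
J=box(.045,.08,.03)
run("jig",[("top",l,p) for l,p in zip(J,[(306.5,227),(366.5,229.5),(366,264),(304.8,262.5)])]+[("side",J[3],(300,250.8)),("side",J[2],(340,279)),("side",J[1],(364.5,268.3))],[.44,-.05,0])
S=box(.04,.035,.068)
run("stand",[("top",l,p) for l,p in zip(S,[(409,243),(436.5,252),(427,281.5),(398.2,273.7)])],[.4,-.25,-.34])
R=box(.04,.045,.03)
run("rack",[("top",l,p) for l,p in zip(R,[(205.5,236.75),(240.5,236.75),(240.5,266.75),(205.25,266.75)])],[.4,.25,0])
D=box(.018,.022,.074);B=box(.018,.022,.03)
run("die",[("top",D[0],(210,242.5)),("top",D[3],(210,258.3)),("top",B[1],(231,242.5)),("top",B[2],(231,257.5)),("side",B[2],(260,214.5)),("side",B[3],(250,207)),("side",B[1],(269.5,207)),("side",D[1],(269,197.5)),("side",D[3],(250.5,195))],[.4,.25,0])
print("socket mouth top",atz(c["top"],(302+(446-264)/4,220+104/4),.03))
print("gauge top z.106",atz(c["top"],(388+(678-544)/4,237+93/4),.09))
print("die stump",atz(c["top"],(189+120/4,226+96/4),.088))
print("side stump",atz(c["side"],(259.5,191.5),.088),"gauge side",atz(c["side"],(350+(665-544)/4,284+(224-200)/4),.106))
E
```

```text
jig 0 ('top',) [ 0.5584 -0.0398] -0.8974664779514402 res [[-0.2, 0.8], [0.1, 0.3], [-0.2, -0.3], [0.3, -0.8]]
jig 0 ('top', 'side') [ 0.5588 -0.0399] -0.6195566275112745 res [[-0.2, 0.8], [0.1, 0.0], [-0.1, -0.6], [0.4, -0.8], [-0.1, -0.3], [-0.8, 4.7], [0.3, -0.5]]
jig 1 ('top',) [ 0.5604 -0.0396] -1.2578301835427104 res [[-1.3, 0.5], [1.0, 0.2], [0.4, -0.2], [-0.3, -0.6]]
jig 1 ('top', 'side') [ 0.5601 -0.0391] -0.7836722253790193 res [[-1.6, 0.8], [0.7, 0.1], [0.4, -0.3], [-0.4, -0.3], [0.2, -0.8], [-0.7, 4.3], [1.1, -0.4]]
stand 0 ('top',) [ 0.516  -0.2486] -16.890634172674762 res [[0.3, 0.5], [-1.0, -0.1], [-0.5, 0.2], [2.0, -0.5]]
stand 0 ('top', 'side') [ 0.516  -0.2486] -16.890634172674762 res [[0.3, 0.5], [-1.0, -0.1], [-0.5, 0.2], [2.0, -0.5]]
stand 1 ('top',) [ 0.5173 -0.2489] -16.836780255839564 res [[-0.2, 0.1], [-0.1, -0.0], [-0.0, 0.3], [0.3, -0.4]]
stand 1 ('top', 'side') [ 0.5173 -0.2489] -16.836780255839564 res [[-0.2, 0.1], [-0.1, -0.0], [-0.0, 0.3], [0.3, -0.4]]
rack 0 ('top',) [0.5372 0.2585] 1.335599602015251 res [[0.7, -0.0], [-0.4, -0.2], [-0.7, 0.0], [0.4, 0.
[... 394 characters left out ...]
[0.1, 0.5], [0.5, -1.3], [-0.5, 1.1], [-0.1, -0.4]]
die 0 ('top', 'side') [0.5402 0.2604] 3.430213804221862 res [[0.0, 0.2], [0.3, -1.6], [-0.6, 0.9], [-0.2, -0.5], [0.1, -0.3], [0.7, 0.4], [0.1, 2.0], [-0.2, -0.4], [-0.9, 0.5]]
die 1 ('top',) [0.5406 0.2602] 3.223497813945231 res [[0.3, -0.1], [0.3, 0.0], [-0.5, 0.8], [-0.2, -0.6]]
die 1 ('top', 'side') [0.5402 0.2609] 3.8331334324275903 res [[-0.0, 0.1], [0.1, 0.3], [-0.8, 0.9], [-0.4, -0.5], [0.4, -0.1], [0.4, -0.1], [0.1, 0.3], [0.1, 1.4], [0.3, -0.1]]
socket mouth top [ 0.5582 -0.0703  0.03  ]
gauge top z.106 [ 0.5208 -0.2533  0.09  ]
die stump [0.5376 0.2569 0.088 ]
side stump [0.5443 0.2628 0.088 ] gauge side [ 0.5212 -0.247   0.106 ]
```

```bash
cat > go.py <<'E'
import sys;from h import *
from scipy.spatial.transform import Rotation as Ro
np.set_printoptions(precision=4,suppress=True)
def row(pos,yaw,cmd=None):
    """yaw: world angle of tool y (deg), tool down"""
    s=bot.read_state();R=np.array(s["tcp_rot"]);p=np.array(s["position"])
    a=np.radians(yaw);y=np.array([np.cos(a),np.sin(a),0]);z=np.array([0,0,-1.]);G=np.c_[np.cross(y,z),y,z]
    print("at",p,"yaw",np.degrees(np.arctan2(R[1,1],R[0,1])).round(2),"t",round(s["time_s"],2),"F",np.array(s["force"]).round(2),"open",round(s["opening"],3),"grip",round(s["grasp_force"],1),"tilt",R[:,2].round(4))
    print("row",(R.T@(np.array(pos)-p)/.3).round(4),(Ro.from_matrix(R.T@G).as_rotvec()/np.pi).round(4))
if __name__=="__main__":
    v=list(map(float,sys.argv[1:]));row(v[:3],v[3])
E
python3 go.py .540 .2603 .16 3.3
```

```text
at [0.2311 0.5807 0.2336] yaw 68.3 t 0.9 F [ 0.21 -0.26 -0.17] open 0.999 grip 0.0 tilt [ 0.  0. -1.]
row [-1.3516 -0.6115  0.2453] [0.     0.     0.3611]
```

>>> {"method": "move_arm", "body": {"increments": [[-0.95, -0.43, 0.1, 0, 0, 0.25, 1], [-0.95, -0.43, 0.1, 0, 0, 0.25, 1], [-0.95, -0.43, 0.1, 0, 0, 0.25, 1], [-0.95, -0.43, 0.1, 0, 0, 0.25, 1], [-0.95, -0.43, 0.1, 0, 0, 0.25, 1], [-0.95, -0.43, 0.1, 0, 0, 0.25, 1], [-0.95, -0.43, 0.1, 0, 0, 0.25, 1], [-0.95, -0.43, 0.1, 0, 0, 0.25, 1]]}}

```text
time_s: 1.57
position: [0.4513, 0.3523, 0.2034]
tcp_rot: [[-0.392, 0.92, 0.002], [0.92, 0.392, -0.001], [-0.001, 0.001, -1.0]]
force: [0.6, -0.3, 0.2]
opening: 1.0
grasp_force: 0.0
```

```bash
python3 go.py .540 .2603 .16 3.3
```

```text
at [0.4513 0.3523 0.2034] yaw 23.06 t 1.57 F [ 0.57 -0.32  0.16] open 1.0 grip 0.0 tilt [ 0.0016 -0.0009 -1.    ]
row [-0.3979  0.1518  0.1454] [0.0004 0.0004 0.1098]
```

>>> {"method": "move_arm", "body": {"increments": [[-0.4, 0.15, 0.145, 0, 0, 0.11, 1], [-0.4, 0.15, 0.145, 0, 0, 0.11, 1], [-0.4, 0.15, 0.145, 0, 0, 0.11, 1], [-0.4, 0.15, 0.145, 0, 0, 0.11, 1], [-0.4, 0.15, 0.145, 0, 0, 0.11, 1], [-0.4, 0.15, 0.145, 0, 0, 0.11, 1], [-0.4, 0.15, 0.145, 0, 0, 0.11, 1]]}}

```text
time_s: 2.15
position: [0.5359, 0.2641, 0.1604]
tcp_rot: [[-0.063, 0.998, -0.001], [0.998, 0.063, 0.0], [0.001, -0.001, -1.0]]
force: [-0.2, -0.5, 0.7]
opening: 1.001
grasp_force: 0.0
```

```bash
python3 go.py .540 .2603 .052 3.3; python3 - <<'E'
from h import *
I=[]
for n in("top","side"):
    c=viewer.capture(n);p=[252,236][n=="top"]
    x,y=map(int,proj(c,[.54,.26,.11]));I.append(cv2.resize(c["image"][y-40:y+40,x-50:x+50],None,fx=4,fy=4,interpolation=cv2.INTER_CUBIC))
cv2.imwrite("pics/m2.png",np.hstack(I))
E
```

```text
at [0.5359 0.2641 0.1604] yaw 3.59 t 2.15 F [-0.23 -0.5   0.72] open 1.001 grip 0.0 tilt [-0.0006  0.0005 -1.    ]
row [-0.0136  0.0131  0.3613] [-0.0002 -0.0002  0.0016]
```

View pics/m2.png

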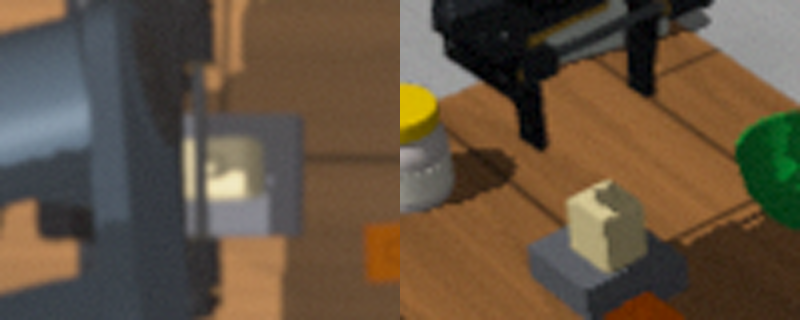

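The side view shows the fingers straddling the die from above and nothing else in the way. The die top centre is near crop pixel (607,188), with the finger midpoint slightly left of it, as expected.

>>> {"method": "move_arm", "body": {"increments": [[-0.012, 0.012, 0.1, 0, 0, 0, 1], [-0.012, 0.012, 0.24, 0, 0, 0, 1], [-0.012, 0.012, 0.36, 0, 0, 0, 1], [-0.012, 0.012, 0.36, 0, 0, 0, 1], [-0.012, 0.012, 0.36, 0, 0, 0, 1], [-0.012, 0.012, 0.36, 0, 0, 0, 1]]}}

```text
time_s: 2.75
position: [0.5416, 0.2609, 0.0539]
tcp_rot: [[-0.062, 0.998, 0.003], [0.998, 0.062, 0.001], [0.001, 0.003, -1.0]]
force: [0.1, 0.5, -0.1]
opening: 0.998
grasp_force: 0.0
```

```bash
python3 go.py .540 .2603 .052 3.3; python3 - <<'E'
from h import *
s=bot.read_state();R=np.array(s["tcp_rot"]);t=np.array(s["position"])
I=[]
for n in("side",):
    c=viewer.capture(n);im=cv2.resize(c["image"],None,fx=6,fy=6,interpolation=cv2.INTER_CUBIC)
    for w in(-.0435,.0435):
        for u in(-.0095,.0095):
            q=(proj(c,t+R@[u,w,.011])*6+2.5).astype(int);cv2.circle(im,tuple(map(int,q)),4,(0,0,255),-1)
    x,y=(proj(c,t)*6).astype(int);cv2.imwrite("pics/m3.png",im[y-250:y+250,x-320:x+320])
E
```

```text
at [0.5416 0.2609 0.0539] yaw 3.58 t 2.75 F [ 0.12  0.5  -0.14] open 0.998 grip 0.0 tilt [ 0.0028  0.0008 -1.    ]
row [-0.0016 -0.0053  0.0063] [ 0.0009 -0.0002  0.0016]
```

View pics/m3.png

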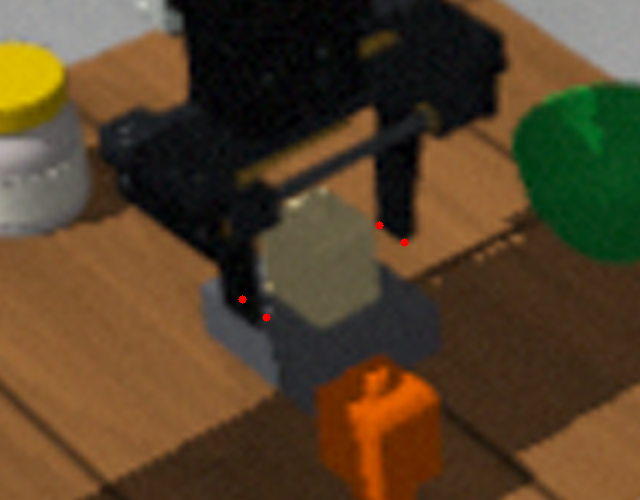

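The projected tip points land on the fingertips at (255,310) and (395,235), and the die sits between them. The calibration holds, so I'm closing.

>>> {"method": "move_arm", "body": {"increments": [[0, -0.004, 0.005, 0, 0, 0, 0.6], [0, -0.004, 0.005, 0, 0, 0, 0.3], [0, -0.004, 0.005, 0, 0, 0, 0.3], [0, -0.004, 0.005, 0, 0, 0, 0.3], [0, -0.004, 0.005, 0, 0, 0, 0.3], [0, -0.004, 0.005, 0, 0, 0, 0.3], [0, -0.004, 0.005, 0, 0, 0, 0.3]]}}

```text
time_s: 3.38
position: [0.5396, 0.2595, 0.0506]
tcp_rot: [[-0.061, 0.998, 0.0], [0.998, 0.061, 0.0], [0.0, 0.0, -1.0]]
force: [0.3, -0.4, 0.2]
opening: 0.556
grasp_force: 0.0
```

```bash
python3 go.py .540 .2603 .11 3.3
```

```text
at [0.5396 0.2595 0.0506] yaw 3.49 t 3.38 F [ 0.31 -0.43  0.24] open 0.556 grip 0.0 tilt [ 0.0001  0.     -1.    ]
row [ 0.0026  0.0014 -0.1979] [ 0.    -0.     0.001]
```

>>> {"method": "move_arm", "body": {"increments": [[0, 0, 0, 0, 0, 0, 0.2], [0, 0, 0, 0, 0, 0, 0.2], [0, 0, 0, 0, 0, 0, 0.2], [0, 0, 0, 0, 0, 0, 0.2], [0, 0, 0, 0, 0, 0, 0.2], [0, 0, 0, 0, 0, 0, 0.2]]}}

```text
time_s: 3.88
position: [0.5397, 0.2595, 0.0504]
tcp_rot: [[-0.061, 0.998, 0.0], [0.998, 0.061, -0.0], [-0.0, 0.0, -1.0]]
force: [0.3, -0.1, -0.6]
opening: 0.409
grasp_force: 30.0
```

```bash
python3 go.py .540 .2603 .11 3.3
```

```text
at [0.5397 0.2595 0.0504] yaw 3.5 t 3.88 F [ 0.28 -0.05 -0.64] open 0.409 grip 30.0 tilt [ 0.0001 -0.     -1.    ]
row [ 0.0025  0.0012 -0.1986] [0.     0.     0.0011]
```

>>> {"method": "move_arm", "body": {"increments": [[0, 0, -0.05, 0, 0, 0, 0.2], [0, 0, -0.12, 0, 0, 0, 0.2], [0, 0, -0.2, 0, 0, 0, 0.2], [0, 0, -0.28, 0, 0, 0, 0.2], [0, 0, -0.333, 0, 0, 0, 0.2], [0, 0, -0.333, 0, 0, 0, 0.2], [0, 0, -0.333, 0, 0, 0, 0.2]]}}

```text
time_s: 4.47
position: [0.5395, 0.2596, 0.1506]
tcp_rot: [[-0.061, 0.998, 0.001], [0.998, 0.061, 0.0], [0.0, 0.001, -1.0]]
force: [-0.1, 0.3, -3.1]
opening: 0.412
grasp_force: 30.0
```

```bash
python3 go.py .559 -.0695 .15 -1
```

```text
at [0.5395 0.2596 0.1506] yaw 3.5 t 4.47 F [-0.15  0.26 -3.12] open 0.412 grip 30.0 tilt [ 0.0006  0.0002 -1.    ]
row [-1.0989 -0.002   0.0018] [ 0.0002 -0.0001  0.025 ]
```

>>> {"method": "move_arm", "body": {"increments": [[-0.12, 0, 0, 0, 0, 0.01, 0.2], [-0.25, 0, 0, 0, 0, 0.02, 0.2], [-0.38, 0, 0, 0, 0, 0.025, 0.2], [-0.51, 0, 0, 0, 0, 0.025, 0.2], [-0.64, 0, 0, 0, 0, 0.025, 0.2], [-0.77, 0, 0, 0, 0, 0.025, 0.2], [-0.88, 0, 0, 0, 0, 0.025, 0.2], [-0.95, 0, 0, 0, 0, 0.025, 0.2], [-1, 0, 0, 0, 0, 0.025, 0.2], [-1, 0, 0, 0, 0, 0.025, 0.2]]}}

```text
time_s: 5.3
position: [0.5572, -0.0431, 0.1484]
tcp_rot: [[0.021, 1.0, -0.003], [1.0, -0.021, -0.0], [-0.0, -0.003, -1.0]]
force: [1.3, 0.2, -2.7]
opening: 0.411
grasp_force: 30.0
```

```bash
python3 go.py .559 -.0695 .11 -1
```

```text
at [ 0.5572 -0.0431  0.1484] yaw -1.23 t 5.3 F [ 1.33  0.2  -2.67] open 0.411 grip 30.0 tilt [-0.0029 -0.0004 -1.    ]
row [-0.0878  0.0083  0.1279] [-0.0009  0.0001 -0.0013]
```

>>> {"method": "move_arm", "body": {"increments": [[-0.05, 0.007, 0, 0, 0, 0, 0.2], [-0.088, 0.007, 0, 0, 0, 0, 0.2], [-0.088, 0.007, 0.06, 0, 0, 0, 0.2], [-0.088, 0.007, 0.12, 0, 0, 0, 0.2], [-0.088, 0.007, 0.128, 0, 0, 0, 0.2], [-0.088, 0.007, 0.128, 0, 0, 0, 0.2], [-0.088, 0.007, 0.128, 0, 0, 0, 0.2]]}}

```text
time_s: 5.88
position: [0.5593, -0.0658, 0.1118]
tcp_rot: [[0.017, 1.0, -0.001], [1.0, -0.017, 0.0], [0.0, -0.001, -1.0]]
force: [0.4, -1.1, -2.1]
opening: 0.409
grasp_force: 30.0
```

```bash
python3 go.py .559 -.0695 .075 -1; python3 - <<'E'
from h import *
s=bot.read_state();R=np.array(s["tcp_rot"]);t=np.array(s["position"])
O=t+R@[0,0,.0204]   # die underside centre if centred in hand
j=np.array([.5595,-.0395]);a=np.radians(-1);M=np.array([[np.cos(a),-np.sin(a)],[np.sin(a),np.cos(a)]])
I=[]
for n in("side","top"):
    c=viewer.capture(n);cv2.imwrite(f"pics/raw_{n}.png",c["image"]);f=6;im=cv2.resize(c["image"],None,fx=f,fy=f,interpolation=cv2.INTER_CUBIC)
    def dot(P,col):
        q=(proj(c,P)*f+f/2-.5);cv2.circle(im,tuple(int(v) for v in q),2,col,-1)
    for x in(-.018,.018):
        for y in(-.022,.022):
            for z in(0,.044): dot(O+np.array([*(M@[x,y]),z]),(0,0,255))
    for x in(-.009,.009):
        for y in(-.012,.012): dot(O+np.array([*(M@[x,y]),-.02]),(255,0,255))
    for x in(-.00975,.00975):
        for y in(-.01275,.01275): dot(np.array([*(j+M@[x,y-.03]),.03]),(0,255,0))
    for x in(-.045,.045):
        for y in(-.08,.08): dot(np.array([*(j+M@[x,y]),.03]),(255,255,0))
    x,y=(proj(c,[.559,-.05,.05])*f).astype(int);I.append(im[y-250:y+250,x-200:x+200])
cv2.imwrite("pics/m4.png",np.hstack(I))
E
```

```text
at [ 0.5593 -0.0658  0.1118] yaw -0.97 t 5.88 F [ 0.4  -1.14 -2.15] open 0.409 grip 30.0 tilt [-0.0009  0.0004 -1.    ]
row [-0.0123 -0.0008  0.1227] [-0.0003 -0.0001  0.0002]
```

View pics/m4.png

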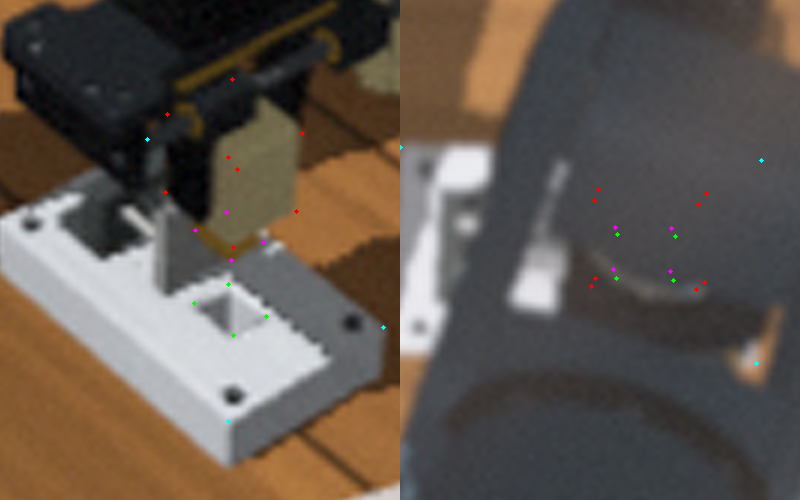

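The overlay agrees in the side view. The socket dots, spanning (195–267, 285–335), lie on the hole, and the die's right edge at (297,212) matches. I'm descending slowly.

>>> {"method": "move_arm", "body": {"increments": [[-0.012, 0, 0.03, 0, 0, 0, 0.2], [-0.013, 0, 0.06, 0, 0, 0, 0.2], [-0.013, 0, 0.09, 0, 0, 0, 0.2], [-0.013, 0, 0.11, 0, 0, 0, 0.2], [-0.013, 0, 0.115, 0, 0, 0, 0.2], [-0.013, 0, 0.115, 0, 0, 0, 0.2], [-0.013, 0, 0.115, 0, 0, 0, 0.2]]}}

```text
time_s: 6.57
position: [0.5595, -0.0702, 0.0773]
tcp_rot: [[0.018, 1.0, -0.0], [1.0, -0.018, 0.0], [0.0, -0.0, -1.0]]
force: [1.2, -0.2, -2.8]
opening: 0.413
grasp_force: 30.0
```

```bash
python3 go.py .559 -.070 .052 -1
```

```text
at [ 0.5595 -0.0702  0.0773] yaw -1.01 t 6.57 F [ 1.2  -0.24 -2.84] open 0.413 grip 30.0 tilt [-0.0003  0.0001 -1.    ]
row [ 0.0007 -0.0015  0.0843] [-0.0001 -0.     -0.    ]
```

>>> {"method": "move_arm", "body": {"increments": [[0, -0.001, 0.01, 0, 0, 0, 0.2], [0, -0.001, 0.02, 0, 0, 0, 0.2], [0, -0.001, 0.03, 0, 0, 0, 0.2], [0, -0.001, 0.03, 0, 0, 0, 0.2], [0, -0.001, 0.03, 0, 0, 0, 0.2]]}}

```text
time_s: 6.98
position: [0.5591, -0.0702, 0.0684]
tcp_rot: [[0.018, 1.0, -0.0], [1.0, -0.018, 0.0], [0.0, -0.0, -1.0]]
force: [0.4, 0.0, -3.8]
opening: 0.413
grasp_force: 30.0
```

```bash
python3 go.py .559 -.070 .052 -1
```

```text
at [ 0.5591 -0.0702  0.0684] yaw -1.0 t 6.98 F [ 0.43  0.02 -3.79] open 0.413 grip 30.0 tilt [-0.0003  0.0001 -1.    ]
row [ 0.0006 -0.0002  0.0546] [-0.0001 -0.     -0.    ]
```

>>> {"method": "move_arm", "body": {"increments": [[0, 0, 0.012, 0, 0, 0, 0.2], [0, 0, 0.024, 0, 0, 0, 0.2], [0, 0, 0.036, 0, 0, 0, 0.2], [0, 0, 0.048, 0, 0, 0, 0.2], [0, 0, 0.054, 0, 0, 0, 0.2], [0, 0, 0.054, 0, 0, 0, 0.2], [0, 0, 0.054, 0, 0, 0, 0.2]]}}

```text
time_s: 7.57
position: [0.559, -0.0702, 0.0521]
tcp_rot: [[0.018, 1.0, -0.001], [1.0, -0.018, 0.0], [0.0, -0.001, -1.0]]
force: [0.3, -0.4, -2.6]
opening: 0.417
grasp_force: 30.0
```

```bash
python3 go.py .559 -.070 .0504 -1
```

```text
at [ 0.559  -0.0702  0.0521] yaw -1.0 t 7.57 F [ 0.29 -0.36 -2.63] open 0.417 grip 30.0 tilt [-0.0005  0.0001 -1.    ]
row [ 0.0006 -0.0001  0.0057] [-0.0002 -0.     -0.    ]
```

>>> {"method": "move_arm", "body": {"increments": [[0, 0, 0.003, 0, 0, 0, 0.2], [0, 0, 0.006, 0, 0, 0, 0.2], [0, 0, 0.009, 0, 0, 0, 0.2], [0, 0, 0.009, 0, 0, 0, 0.2], [0, 0, 0.009, 0, 0, 0, 0.2]]}}

```text
time_s: 7.98
position: [0.5592, -0.0702, 0.0504]
tcp_rot: [[0.017, 1.0, 0.0], [1.0, -0.017, -0.0], [-0.0, 0.0, -1.0]]
force: [-2.0, 0.3, 4.8]
opening: 0.409
grasp_force: 30.0
```

```bash
python3 go.py .559 -.070 .0504 -1
```

```text
at [ 0.5592 -0.0702  0.0504] yaw -1.0 t 7.98 F [-1.95  0.26  4.79] open 0.409 grip 30.0 tilt [ 0.0004 -0.0002 -1.    ]
row [ 0.0007 -0.0008 -0.    ] [0.0001 0.0001 0.    ]
```

Seated, with the contact force confirmed. Releasing and rising.

>>> {"method": "move_arm", "body": {"increments": [[0, 0, 0.003, 0, 0, 0, 1], [0, 0, 0.003, 0, 0, 0, 1], [0, 0, 0.003, 0, 0, 0, 1], [0, 0, 0.003, 0, 0, 0, 1], [0, 0, 0.003, 0, 0, 0, 1], [0, 0, 0.003, 0, 0, 0, 1], [0, 0, 0.0, 0, 0, 0, 1], [0, 0, -0.1, 0, 0, 0, 1], [0, 0, -0.22, 0, 0, 0, 1], [0, 0, -0.33, 0, 0, 0, 1]]}}

```text
time_s: 8.82
position: [0.5586, -0.07, 0.1493]
tcp_rot: [[0.018, 1.0, -0.002], [1.0, -0.018, 0.001], [0.001, -0.002, -1.0]]
force: [1.2, 0.4, 0.6]
opening: 0.98
grasp_force: 0.0
```

```bash
python3 go.py .5173 -.249 .18 -17
```

```text
at [ 0.5586 -0.07    0.1493] yaw -1.01 t 8.82 F [1.22 0.43 0.57] open 0.98 grip 0.0 tilt [-0.0019  0.0007 -1.    ]
row [-0.5988 -0.1273 -0.1026] [-0.0006 -0.0001  0.0888]
```

>>> {"method": "move_arm", "body": {"increments": [[-0.12, -0.025, -0.02, 0, 0, 0.02, 1], [-0.24, -0.05, -0.02, 0, 0, 0.05, 1], [-0.36, -0.08, -0.02, 0, 0, 0.08, 1], [-0.48, -0.1, -0.02, 0, 0, 0.089, 1], [-0.56, -0.12, -0.02, 0, 0, 0.089, 1], [-0.6, -0.128, -0.02, 0, 0, 0.089, 1], [-0.6, -0.128, -0.02, 0, 0, 0.089, 1], [-0.6, -0.128, -0.02, 0, 0, 0.089, 1]]}}

```text
time_s: 9.48
position: [0.5173, -0.249, 0.1545]
tcp_rot: [[0.294, 0.956, -0.0], [0.956, -0.294, 0.001], [0.001, -0.001, -1.0]]
force: [0.3, 0.1, 0.5]
opening: 1.002
grasp_force: 0.0
```

```bash
python3 go.py .5173 -.249 .087 -17; python3 - <<'E'
from h import *
s=bot.read_state();R=np.array(s["tcp_rot"]);t=np.array(s["position"])
I=[]
a=np.radians(-17);M=np.array([[np.cos(a),-np.sin(a)],[np.sin(a),np.cos(a)]])
ja=np.radians(-1);JM=np.array([[np.cos(ja),-np.sin(ja)],[np.sin(ja),np.cos(ja)]])
c=viewer.capture("side")
def dotf(im,o,f):
    def dot(P,col):
        q=(proj(c,P)-o)*f+f/2-.5;cv2.circle(im,tuple(int(v) for v in q),2,col,-1)
    return dot
f=7
for ctr in([.517,-.249,.09],[.559,-.05,.05]):
    p=proj(c,ctr).astype(int);o=p-[28,40];im=cv2.resize(c["image"][o[1]:o[1]+80,o[0]:o[0]+56],None,fx=f,fy=f,interpolation=cv2.INTER_CUBIC);dot=dotf(im,o,f)
    for x in(-1,1):
        for y in(-1,1):
            for z in(.072,.112): dot([*(np.array([.5173,-.249])+M@[x*.011,y*.007]),z],(0,0,255))
            dot([*(np.array([.5173,-.249])+M@[x*.04,y*.035]),.068],(0,255,0))
            for z in (.03,.074):dot([*(np.array([.559,-.0702])+JM@[x*.018,y*.022]),z],(0,0,255))
    I.append(im)
cv2.imwrite("pics/m5.png",np.hstack(I))
E
```

```text
at [ 0.5173 -0.249   0.1545] yaw -17.1 t 9.48 F [0.27 0.1  0.46] open 1.002 grip 0.0 tilt [-0.0005  0.0013 -1.    ]
row [-0.0003  0.0001  0.2248] [-0.0003 -0.0003 -0.0005]
```

View pics/m5.png

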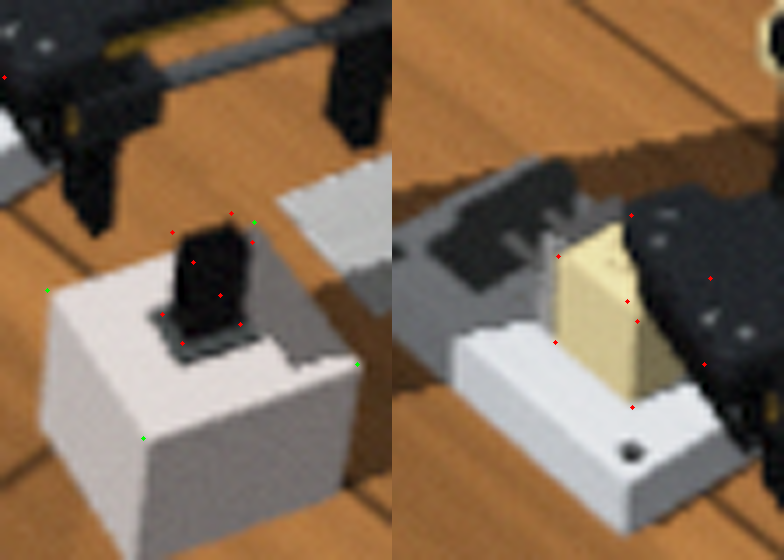

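The stand dots fit. The handle spans (178–248, 225–335), within about 2 mm of the prediction. The die is seated in the jig exactly where predicted. I'm descending onto the handle.

>>> {"method": "move_arm", "body": {"increments": [[0, 0, 0.08, 0, 0, 0, 0.8], [0, 0, 0.16, 0, 0, 0, 0.6], [0, 0, 0.225, 0, 0, 0, 0.6], [0, 0, 0.225, 0, 0, 0, 0.6], [0, 0, 0.225, 0, 0, 0, 0.1], [0, 0, 0.225, 0, 0, 0, 0.1], [0, 0, 0.225, 0, 0, 0, 0.1], [0, 0, 0.225, 0, 0, 0, 0.1], [0, 0, 0.225, 0, 0, 0, 0.1], [0, 0, 0.225, 0, 0, 0, 0.1]]}}

```text
time_s: 10.37
position: [0.518, -0.2497, 0.088]
tcp_rot: [[0.293, 0.956, 0.001], [0.956, -0.293, -0.001], [-0.0, 0.001, -1.0]]
force: [-0.3, 0.7, 0.2]
opening: 0.324
grasp_force: 0.0
```

>>> {"method": "move_arm", "body": {"increments": [[0, 0, 0, 0, 0, 0, 0.1], [0, 0, 0, 0, 0, 0, 0.1], [0, 0, 0, 0, 0, 0, 0.1], [0, 0, 0, 0, 0, 0, 0.1], [0, 0, 0, 0, 0, 0, 0.1]]}}

```text
time_s: 10.78
position: [0.5178, -0.2497, 0.0877]
tcp_rot: [[0.293, 0.956, 0.001], [0.956, -0.293, -0.0], [-0.0, 0.001, -1.0]]
force: [-0.8, 0.7, 6.3]
opening: 0.249
grasp_force: 30.0
```

```bash
python3 go.py .5173 -.249 .19 -17
```

```text
at [ 0.5178 -0.2497  0.0877] yaw -17.02 t 10.78 F [-0.76  0.73  6.28] open 0.249 grip 30.0 tilt [ 0.0006 -0.0005 -1.    ]
row [ 0.0017 -0.002  -0.3411] [ 0.0002  0.0001 -0.0001]
```

>>> {"method": "move_arm", "body": {"increments": [[0, 0, -0.04, 0, 0, 0, 0.1], [0, 0, -0.1, 0, 0, 0, 0.1], [0, 0, -0.18, 0, 0, 0, 0.1], [0, 0, -0.26, 0, 0, 0, 0.1], [0, 0, -0.33, 0, 0, 0, 0.1], [0, 0, -0.36, 0, 0, 0, 0.1], [0, 0, -0.36, 0, 0, 0, 0.1], [0, 0, -0.36, 0, 0, 0, 0.1], [0, 0, -0.36, 0, 0, 0, 0.1]]}}

```text
time_s: 11.53
position: [0.5167, -0.2488, 0.1936]
tcp_rot: [[0.293, 0.956, -0.003], [0.956, -0.293, 0.002], [0.001, -0.003, -1.0]]
force: [-0.3, -0.9, -1.5]
opening: 0.251
grasp_force: 30.0
```

```bash
python3 go.py .559 -.046 .195 -1
```

```text
at [ 0.5167 -0.2488  0.1936] yaw -17.03 t 11.53 F [-0.33 -0.91 -1.48] open 0.251 grip 30.0 tilt [-0.0025  0.0019 -1.    ]
row [ 0.6878 -0.063  -0.0038] [-0.0009 -0.0005 -0.089 ]
```

>>> {"method": "move_arm", "body": {"increments": [[0.1, -0.01, 0, 0, 0, -0.02, 0.1], [0.22, -0.02, 0, 0, 0, -0.04, 0.1], [0.34, -0.03, 0, 0, 0, -0.06, 0.1], [0.46, -0.042, 0, 0, 0, -0.08, 0.1], [0.58, -0.053, 0, 0, 0, -0.089, 0.1], [0.65, -0.06, 0, 0, 0, -0.089, 0.1], [0.687, -0.062, 0, 0, 0, -0.089, 0.1], [0.687, -0.062, 0, 0, 0, -0.089, 0.1], [0.687, -0.062, 0, 0, 0, -0.089, 0.1], [0.687, -0.062, 0, 0, 0, -0.089, 0.1]]}}

```text
time_s: 12.37
position: [0.5599, -0.0483, 0.1945]
tcp_rot: [[0.019, 1.0, -0.001], [1.0, -0.019, -0.0], [-0.001, -0.001, -1.0]]
force: [-0.1, -1.2, -0.9]
opening: 0.249
grasp_force: 30.0
```

```bash
cat > look.py <<'E'
import sys
from h import *
s=bot.read_state();R=np.array(s["tcp_rot"]);t=np.array(s["position"])
tip=t+R@[0,0,.0817]
ja=np.radians(-1);JM=np.array([[np.cos(ja),-np.sin(ja)],[np.sin(ja),np.cos(ja)]])
c=viewer.capture("side");f=10
p=proj(c,[.559,-.046,.085]).astype(int);o=p-[32,34]
im=cv2.resize(c["image"][o[1]:o[1]+58,o[0]:o[0]+64],None,fx=f,fy=f,interpolation=cv2.INTER_CUBIC)
def dot(P,col):
    q=(proj(c,P)-o)*f+f/2-.5;cv2.circle(im,tuple(int(v) for v in q),2,col,-1)
for x in(-1,1):
    for y in(-1,1):
        dot(tip+[*(JM@[x*.009,y*.001]),0],(0,0,255));dot(tip+[*(JM@[x*.009,y*.005]),.062],(0,0,255))
        dot(tip+[*(JM@[x*.015,y*.012]),.062],(255,0,255))
        for z in(.03,.074):dot([*(np.array([.559,-.0702])+JM@[x*.018,y*.022]),z],(255,0,0))
    for g in(.0025,.0045): dot([*(np.array([.559,-.0702])+JM@[x*.018,.022+g]),.074],(0,255,0))
cv2.imwrite(sys.argv[1],im)
E
python3 go.py .559 -.0465 .15 -1; python3 look.py pics/m6.png
```

```text
at [ 0.5599 -0.0483  0.1945] yaw -1.06 t 12.37 F [-0.11 -1.21 -0.93] open 0.249 grip 30.0 tilt [-0.001  -0.0005 -1.    ]
row [ 0.006  -0.0031  0.1484] [-0.0003  0.0002 -0.0003]
```

View pics/m6.png

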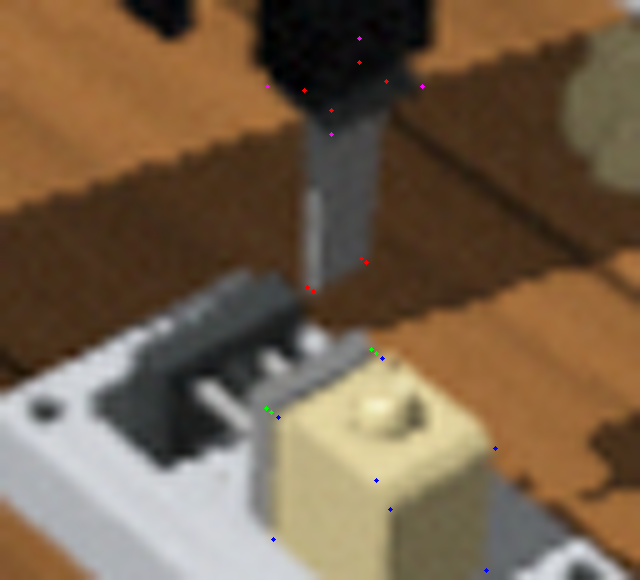

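The blade hangs upright over the gap. Its tip, at (305–368, 262–290), matches the predicted dots, and the plate and lip sit at (265–365, 340–400) next to the die. I'm lowering to just above the gap.

>>> {"method": "move_arm", "body": {"increments": [[0.006, -0.003, 0.03, 0, 0, 0, 0.1], [0.006, -0.003, 0.07, 0, 0, 0, 0.1], [0.006, -0.003, 0.1, 0, 0, 0, 0.1], [0.006, -0.003, 0.105, 0, 0, 0, 0.1], [0.006, -0.003, 0.105, 0, 0, 0, 0.1], [0.006, -0.003, 0.105, 0, 0, 0, 0.1], [0.006, -0.003, 0.105, 0, 0, 0, 0.1], [0.006, -0.003, 0.105, 0, 0, 0, 0.1]]}}

```text
time_s: 13.08
position: [0.5597, -0.0453, 0.1642]
tcp_rot: [[0.018, 1.0, 0.001], [1.0, -0.018, -0.0], [-0.0, 0.001, -1.0]]
force: [0.7, 0.8, 0.0]
opening: 0.251
grasp_force: 30.0
```

```bash
python3 go.py .559 -.0465 .155 -1
```

```text
at [ 0.5597 -0.0453  0.1642] yaw -1.01 t 13.08 F [0.71 0.84 0.  ] open 0.251 grip 30.0 tilt [ 0.0012 -0.0004 -1.    ]
row [-0.0039 -0.0024  0.0306] [ 0.0004  0.0001 -0.    ]
```

>>> {"method": "move_arm", "body": {"increments": [[-0.003, -0.002, 0.005, 0, 0, 0, 0.1], [-0.003, -0.002, 0.015, 0, 0, 0, 0.1], [-0.003, -0.002, 0.025, 0, 0, 0, 0.1], [-0.003, -0.002, 0.03, 0, 0, 0, 0.1], [-0.003, -0.002, 0.03, 0, 0, 0, 0.1], [-0.003, -0.002, 0.03, 0, 0, 0, 0.1], [-0.003, -0.002, 0.03, 0, 0, 0, 0.1]]}}

```text
time_s: 13.67
position: [0.5585, -0.0459, 0.1545]
tcp_rot: [[0.018, 1.0, -0.001], [1.0, -0.018, 0.0], [0.0, -0.001, -1.0]]
force: [-0.6, 1.1, -1.4]
opening: 0.248
grasp_force: 30.0
```

```bash
python3 go.py .559 -.0465 .15 -1; python3 look.py pics/m7.png
```

```text
at [ 0.5585 -0.0459  0.1545] yaw -1.01 t 13.67 F [-0.62  1.12 -1.42] open 0.248 grip 30.0 tilt [-0.0006  0.0004 -1.    ]
row [-0.0021  0.0018  0.0148] [-0.0002 -0.0001 -0.    ]
```

View pics/m7.png

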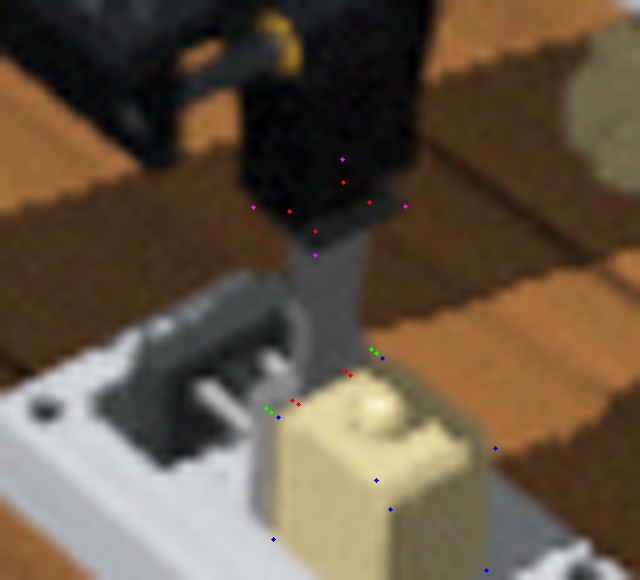

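The blade has entered behind the die's bevel edge, around (295–365, 380–400), with no obvious collision. I'm lowering in small steps with averaged force readings.

```bash
cat > avg.py <<'E'
from h import *
F=[];P=[]
for i in range(10):
    viewer.capture("side");s=bot.read_state();F.append([*s["force"],*s["moment"]]);P.append(s["position"])
np.set_printoptions(precision=4,suppress=True)
print("F",np.mean(F,0).round(2),"sd",np.std(F,0)[:3].round(2),"P",np.mean(P,0),"t",s["time_s"],"tip",np.mean(P,0)[2]-.0817)
E
python3 avg.py
```

```text
F [-0.37  0.96 -1.21  0.13  0.1   0.  ] sd [0.38 0.59 0.51] P [ 0.5585 -0.046   0.1546] t 14.2167 tip 0.07290553612032363
```

>>> {"method": "move_arm", "body": {"increments": [[-0.001, 0.001, 0.005, 0, 0, 0, 0.1], [-0.001, 0.001, 0.01, 0, 0, 0, 0.1], [-0.001, 0.001, 0.015, 0, 0, 0, 0.1], [-0.001, 0.001, 0.02, 0, 0, 0, 0.1], [-0.001, 0.001, 0.02, 0, 0, 0, 0.1]]}}

```text
time_s: 14.63
position: [0.5593, -0.0463, 0.1486]
tcp_rot: [[0.018, 1.0, 0.001], [1.0, -0.018, -0.0], [0.0, 0.001, -1.0]]
force: [1.0, 2.1, 1.1]
opening: 0.254
grasp_force: 30.0
```

```bash
python3 avg.py
```

```text
F [ 0.75  1.69  0.18  0.36 -0.18  0.02] sd [0.69 0.5  0.63] P [ 0.5592 -0.0464  0.1487] t 15.1333 tip 0.06695026945365079
```

>>> {"method": "move_arm", "body": {"increments": [[0.002, 0, 0.002, 0, 0, 0, 0.1], [0.002, 0, 0.006, 0, 0, 0, 0.1], [0.002, 0, 0.01, 0, 0, 0, 0.1], [0.002, 0, 0.01, 0, 0, 0, 0.1]]}}

```text
time_s: 15.47
position: [0.5589, -0.0459, 0.1456]
tcp_rot: [[0.017, 1.0, -0.0], [1.0, -0.017, -0.0], [-0.0, -0.0, -1.0]]
force: [1.0, 1.6, 1.4]
opening: 0.251
grasp_force: 30.0
```

```bash
python3 avg.py
```

```text
F [0.3  0.66 1.29 0.11 0.01 0.01] sd [0.44 0.81 0.39] P [ 0.5589 -0.0458  0.1456] t 15.9667 tip 0.0638766573673504
```

>>> {"method": "move_arm", "body": {"increments": [[0.001, 0, 0.003, 0, 0, 0, 0.1], [0.001, 0, 0.007, 0, 0, 0, 0.1], [0.001, 0, 0.01, 0, 0, 0, 0.1], [0.001, 0, 0.01, 0, 0, 0, 0.1]]}}

```text
time_s: 16.3
position: [0.5591, -0.0455, 0.1426]
tcp_rot: [[0.018, 1.0, 0.0], [1.0, -0.018, -0.0], [-0.0, 0.0, -1.0]]
force: [-0.5, 0.4, 2.1]
opening: 0.249
grasp_force: 30.0
```

```bash
python3 avg.py
```

```text
F [ 0.5   0.19  1.27 -0.02 -0.03  0.03] sd [0.45 0.56 0.47] P [ 0.559  -0.0455  0.1426] t 16.8 tip 0.060898546883365545
```

>>> {"method": "move_arm", "body": {"increments": [[0, 0, 0.004, 0, 0, 0, 0.1], [0, 0, 0.008, 0, 0, 0, 0.1], [0, 0, 0.012, 0, 0, 0, 0.1], [0, 0, 0.016, 0, 0, 0, 0.1], [0, 0, 0.016, 0, 0, 0, 0.1]]}}

```text
time_s: 17.22
position: [0.559, -0.0455, 0.1377]
tcp_rot: [[0.018, 1.0, 0.0], [1.0, -0.018, -0.0], [-0.0, 0.0, -1.0]]
force: [1.0, 1.0, 1.9]
opening: 0.247
grasp_force: 30.0
```

```bash
python3 avg.py
```

```text
F [ 0.72  0.37  1.2  -0.08 -0.08  0.05] sd [0.35 0.38 0.49] P [ 0.559  -0.0455  0.1377] t 17.7167 tip 0.05602707836204557
```

>>> {"method": "move_arm", "body": {"increments": [[0.002, 0, 0, 0, 0, 0, 0.1], [0.003, 0, 0, 0, 0, 0, 0.1], [0.003, 0, 0, 0, 0, 0, 0.1], [0.003, 0, 0, 0, 0, 0, 0.1]]}}

```text
time_s: 18.05
position: [0.559, -0.0449, 0.1377]
tcp_rot: [[0.017, 1.0, -0.0], [1.0, -0.017, -0.001], [-0.001, -0.0, -1.0]]
force: [0.4, -2.2, 0.1]
opening: 0.249
grasp_force: 30.0
```

```bash
python3 avg.py
```

```text
F [ 0.57 -2.4  -0.8  -0.59 -0.08  0.02] sd [0.54 0.31 0.64] P [ 0.559  -0.0448  0.1378] t 18.55 tip 0.056059837693876374
```

>>> {"method": "move_arm", "body": {"increments": [[0, 0, 0.005, 0, 0, 0, 0.1], [0, 0, 0.01, 0, 0, 0, 0.1], [0, 0, 0.015, 0, 0, 0, 0.1], [0, 0, 0.02, 0, 0, 0, 0.1], [0, 0, 0.02, 0, 0, 0, 0.1]]}}

```text
time_s: 18.97
position: [0.5592, -0.0445, 0.1318]
tcp_rot: [[0.018, 1.0, 0.0], [1.0, -0.018, 0.0], [0.0, 0.0, -1.0]]
force: [0.3, -1.7, 2.0]
opening: 0.25
grasp_force: 30.0
```

```bash
python3 avg.py
```

```text
F [ 0.87 -1.83  1.47 -0.54 -0.1   0.04] sd [0.51 0.25 0.5 ] P [ 0.5592 -0.0446  0.1319] t 19.4667 tip 0.050155439082222614
```

>>> {"method": "move_arm", "body": {"increments": [[0, 0, 0.004, 0, 0, 0, 0.1], [0, 0, 0.008, 0, 0, 0, 0.1], [0, 0, 0.01, 0, 0, 0, 0.1], [0, 0, 0.01, 0, 0, 0, 0.1]]}}

```text
time_s: 19.8
position: [0.559, -0.0445, 0.1288]
tcp_rot: [[0.018, 1.0, -0.0], [1.0, -0.018, 0.0], [0.0, -0.0, -1.0]]
force: [-0.0, -1.6, 3.8]
opening: 0.253
grasp_force: 30.0
```

```bash
python3 avg.py; python3 look.py pics/m8.png; python3 go.py .559 -.0446 .129 -1
```

```text
F [ 0.14 -1.55  3.49 -0.44 -0.04  0.04] sd [0.41 0.63 0.39] P [ 0.559  -0.0445  0.1288] t 20.3 tip 0.04714903925234465
at [ 0.559  -0.0445  0.1288] yaw -1.0 t 20.35 F [-0.3 -1.7  2.9] open 0.251 grip 30.0 tilt [-0.0001  0.     -1.    ]
row [-0.0002  0.0002 -0.0005] [-0. -0. -0.]
```

View pics/m8.png

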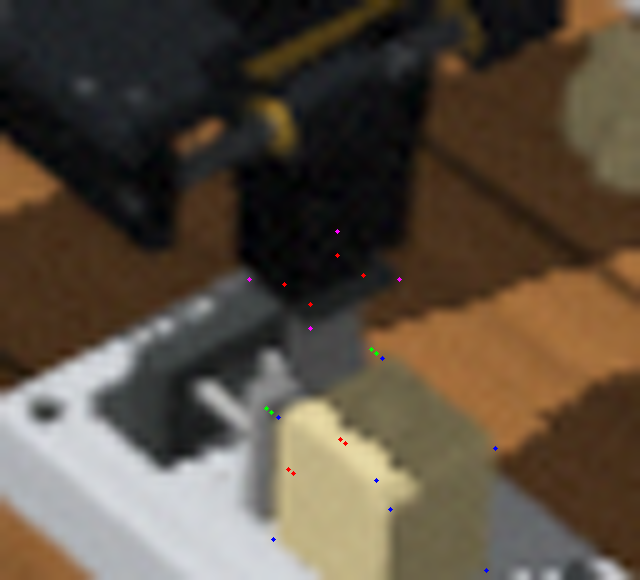

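```bash
python3 - <<'E'
from h import *
a,b,d6=[cv2.cvtColor(cv2.imread(f"pics/m{i}.png"),cv2.COLOR_BGR2GRAY).astype(float) for i in(7,8,6)]
for y in(440,460,480,500):
    for I,n in((d6,"m6"),(a,"m7"),(b,"m8")): print(y,n,I[y-5:y+5,225:300:5].mean(0).round().astype(int))
def edge(I,y0,y1,x0,x1):
    p=I[y0:y1,x0:x1].mean(0);m=(p[:5].mean()+p.min())/2;i=np.where(p<m)[0][0];return x0+i-1+(p[i-1]-m)/(p[i-1]-p[i]),p[:5].mean(),p.min()
for y in(435,450,465,480,495):print(y,[np.round(edge(I,y-8,y+8,228,275),2) for I in(d6,a,b)])
E
```

```text
440 m6 [ 77  93 114 137 151 149 139 130 126 127 139 160 178 179 176]
440 m7 [ 78  96 118 139 152 152 143 132 127 128 141 161 178 180 178]
440 m8 [ 78  95 115 134 143 139 127 114 106 105 121 152 179 182 178]
460 m6 [208 209 208 207 195 171 145 129 124 126 139 160 178 179 176]
460 m7 [211 211 208 207 195 172 147 134 129 128 139 160 179 180 176]
460 m8 [211 209 201 195 178 152 127 112 108 106 121 154 182 184 177]
480 m6 [196 205 210 207 188 157 131 126 133 140 152 165 175 178 176]
480 m7 [200 208 212 208 188 158 132 125 130 132 143 163 178 179 175]
480 m8 [198 203 200 185 162 142 123 105 102 111 134 159 178 181 178]
500 m6 [207 209 206 201 183 154 129 125 132 136 147 162 175 177 175]
500 m7 [209 210 207 203 186 156 130 127 134 137 147 162 177 180 178]
500 m8 [207 205 195 179 157 137 120 105 103 112 134 160 179 180 175]
435 [array([227.93,  88.18,  80.81]), array([227.93,  89.26,  81.62]), array([227.89,  88.6 ,  81.  ])]
450 [array([255.62, 153.91, 124.88]), array([255.68, 157.24, 127.81]), array([254.26, 154.52, 104.94])]
465 [array([250.12, 210.08, 126.44]), array([249.94, 212.94, 126.81]), array([248.46, 209.82, 105.  ])]
480 [array([248.72, 205.59, 125.88]), array([248.64, 208.65, 125.31]), array([247.16, 203.5 , 101.5 ])]
495 [array([247.98, 208.95, 124.75]), array([248.03, 210.52, 125.88]), array([246.05, 205.19, 102.  ])]
```

The plate's left edge moved about 4.6 upsampled pixels between the two pictures, which is roughly 1.5–2 mm. The forces agree: drag on both faces, with the plate at about 4 N and the die above 1 N. The collar is clear and the die is still seated. Handing in.

```bash
python3 -c "
from rig import workorder
print(workorder.hand_in())"
```

```text
the job is handed in; nothing more can be done
None
```

I've handed the job in without getting a verdict back: the die is plugged home and released, and the gripper holds the gauge upright in the gap, with the plate pushed back an estimated 1.5–2 mm and the tip about 17 mm above the jig's top.

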